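# Set the candle cup's lean with a pendulum angle gauge and hold it

### The arm

A 6-joint arm with a two-finger parallel gripper is mounted at the origin on the work surface. World frame = base frame: x ahead of the robot, y to its left, z up, the work surface at z = 0. Lengths are in mm, angles in rad, forces in N, time in s.
With the tool pointing down it reaches from about 400 to 925 mm from the base axis. Payload 12.5 kg.
Tool frame: the origin (TCP) lies midway between the tips of the shut fingers; the grasp point (between the pads) lies 19 mm behind it (env.grip_depth is the distance from the TCP to the grasp point, in mm); z points along the fingers, y is the line along which they close (so a half turn about z gives the same grasp; the last joint's range is limited). The gripper opens to 95 mm and grips with 3 to 60 N. Pads are 20 mm wide; open, the fingers measure 119 mm over their backs; the gripper's body (75 mm by 180 mm) begins 59 mm behind the grasp point.
Start: joints at [-1.354, 0.491, 1.559, -0, 1.092, -0.106], TCP at [198.288, -592.73, 214.661] pointing down, gripper open.
Joint ranges: [-3.1, 3.1], [-0.84, 2.19], [0.05, 2.79], [-1.13, 4.28], [0.06, 2.93], [-2.69, 2.69]. Speed limits (rad/s): [2.22, 2.22, 2.79, 3.14, 3.14, 3.14].

### API

Orientations are given as [roll, pitch, yaw] about the fixed x, y, z axes, in that order (R = Rz(yaw) Ry(pitch) Rx(roll)).
In Python, from cell import monitor, viewer, order, env gives the robot as it stands.
- The arm moves only by the tool move_arm, never from a script. Its argument "moves" is one flat list of numbers, 4 for each row, row after row: the shift along the tool's x, y, z normalised to -1 to 1, where 1 is 0.15 m, then the turn about the tool's z normalised to -1 to 1, where 1 is pi/2 rad. A call has 1 to 10 rows; each row shifts and turns the commanded pose from where the row before left it, along the tool's axes as they then stand; what a row does not reach is not made up. A row lasts 1/8 s, in which the tool goes at most 62.5 mm and 10.7 degrees, less where a joint would pass 70% of its speed; a pose out of reach is approached as far as the arm can. A call with a number of a shift or a turn outside -1 to 1 is refused whole. A call with a gripper value outside its range is refused whole. "claw" is the finger opening in mm, from 0 to 95.1, set as the call begins (left out, the last holds). The fingers move at their own pace and stop on an object; the grip force is fixed at half the most. Time passes only in rows, so rows that do not move let the fingers close. It gives the time, the measured TCP pose, the force, the opening and the grip force at its end, in the units of the state.
- monitor.state(): the state, without advancing time (a new reading comes with each control period).
- viewer.read_camera(name): name is "scene" or "top" or "wrist"; returns the picture (480x640x3 uint8, red, green, blue); there is no depth.
- viewer.camera_info(name): a dict with "K" (3x3 intrinsics, pixels), "dist_coeffs" ([k1, k2, p1, p2, k3] as OpenCV has them; the pictures are not rectified), "camera_from_world" (4x4, takes a point from world to camera coordinates). Camera axes: x right, y down, z forward; pixel columns grow to the right and rows downward; lengths in mm; the calibration is good to about 2 mm. A picture is of the moment at which its call begins: read the wrist's pose just before it. camera_info takes no time and is no camera call; for the wrist camera it gives the pose at the moment of the call.
- order.job_done(): hands the job in; it is judged then, once.
The state is a dict: "t": time; "joints": joint angles; "qvel": joint speeds; "tau": joint torques, N m; "eef_pos": TCP position; "tcp_rot": TCP orientation; "ft_force": force on the tool from outside, world axes, zero at the start; "moment": the same for the moment, N m; "opening": opening from 0.0 (shut) to 1.0 (fully open); "grip_force": force on a finger pad.
Only numpy, scipy, OpenCV 4.12 (cv2) and the standard library are available. Lean on these libraries where they do the work, as an engineer would, in place of code of your own. Each camera call takes 0.05 s, during which the arm holds its last target. There are 200 camera calls.

### The job

The candle cup on the brass candelabrum arm swivels loosely and must be held at the right lean while it is pinned. Lift the angle gauge out of its wooden rest, set its tapered foot fully home in the candle cup with the dial facing away from the robot and square to the swivel pin, then rock gauge and cup together until the swinging pointer settles in the middle of the horseshoe mark on the dial. Finish still gripping the gauge there, steady and without letting go, and leave the other things on the shelf undisturbed.

Things in the scene. Friction and masses are not known exactly. Their poses are not given: they have to be found in the camera images.
- gauge_center (a point): Centre of the loose angle gauge (~250 g), 79 mm above its foot's tip; 158 tall. From below: tapered round foot (16 across at the tip, 24 at the top, 30 long), collar (36 across, 8 thick), upright dial disc (84 across, 10 thick), flat grip tab (12 thick along x, 34 wide along y, free over the top 38). z up along the gauge, x the normal out of the white dial face. Starts upright in its rest.
- gauge_grip (a point): Middle of the gauge's grip tab, 139 mm above the foot's tip, 60 mm above gauge_center, 109 mm above gauge_collar. Same axes as gauge_center. Pinch the tab along x.
- gauge_collar (a point): Underside of the gauge's collar on its axis, 30 mm above the foot's tip. Same axes as gauge_center. Fully home means that this point is at cup_mouth.
- dial_front (a point): Middle of the dial's white face, 78 mm above the foot's tip, on the pointer's axle. Same axes as gauge_center.
- pointer_tip (a point): Tip of the swinging pointer, 34 mm from its axle; z points from tip to axle. The pointer is a dark bar 3 mm wide with a small round bob that hangs plumb in front of the dial and swings freely for about a second after a move.
- mark_notch (a point): Middle of the dark horseshoe mark (two prongs with a 7 mm gap, open towards the axle) low on the dial's rim, 34 mm from the axle; z points to the axle. It is set at a different angle each time and stays put on the dial.
- pointer (a joint): Pointer's angle on the dial (rad) about the gauge's x axis, 0 when it points along the gauge's -z. As the pointer hangs plumb, turning the gauge by +a about its own x axis makes it read -a. Range -1.2 to 1.2.
- mark (a joint): Angle of the horseshoe mark on the dial (rad), measured as the pointer's: the pointer is on the mark when both joints are equal. Between 0.08 and 0.26, so the gauge must end turned by minus this angle about its x axis.
- rest: Fixed wooden rest, 70 mm square, 36 tall, origin at the centre of its underside; the gauge stands with its foot in the rest's hole (30 wide, 3 loose all round, 33 deep), the collar lying on its top. Lift the gauge 45 to clear.
- cup_mouth (a point): Centre of the candle cup's rim, 53 mm from the swivel axis. z points out of the mouth; x along the swivel pin, roughly away from the robot. Tapered bore 28 wide at the rim, 21 at the floor, 33 deep (about 2 clearance each side of the foot); rim 37 across outside, a 54 wide drip pan below.
- cup_pivot (a point): Centre of the cup's swivel pin, on the fixed candelabrum arm, 64 mm above the shelf. The axes are the arm's: x along the pin, z up; the arm runs off in +y, under 75 mm high, to its wooden cradle block 225 mm away.
- cup (a joint): Lean of the cup (rad) about the pin's x axis; 0 upright, + leans the mouth to the arm's -y. Starts between 0.04 and 0.20, range -0.42 to 0.42. Light friction (0.016 N m) keeps the empty cup where it is left; with the gauge in it it is top-heavy and may fall over if let go. It turns with the gauge when the gauge is tilted about the pin.
- ciborium: gilded ciborium cup (closed goblet), 150 tall, 96 across at the top; sizes in mm. A bystander: leave it alone. Origin at the centre of its underside.
- cover: domed cover of the ciborium with a knob, 100 across, 56 tall; sizes in mm. A bystander: leave it alone. Origin at the centre of its underside.
- chimney: frosted glass lamp chimney, an open bulged tube 160 tall, 90 across at its widest; sizes in mm. A bystander: leave it alone. Origin at the centre of its underside.
- key: brass tabernacle key lying flat, about 100 long, 8 thick; sizes in mm. A bystander: leave it alone. Origin at the centre of its underside.
- tin: flat polish tin, 70 across, 30 tall; sizes in mm. A bystander: leave it alone. Origin at the centre of its underside.
- bell: brass hand bell standing on its mouth, 72 across, 105 tall; sizes in mm. A bystander: leave it alone. Origin at the centre of its underside.
- brush: polishing brush lying flat, about 200 long; sizes in mm. A bystander: leave it alone. Origin at the centre of its underside.
Mind the look-alikes: they are no part of the job. Of the things that look like the part that bears gauge_center, the middle-sized one is meant.

How it is judged:
By the outcome, as a careful person would: the job done as asked, in the order asked, and still so for the second after the job is handed in, while the arm keeps its last pose, push and grip.
It also fails if it takes over 48 s, if anything falls off the work surface, if the arm or the gripper's body presses on something with over 40 N, if the wrist force passes 120 N, or if a joint passes its speed limit or range.

## Working session

There is one attempt and no reset: what is moved stays moved. The work goes in short steps, Python scripts to look and compute and a tool call to move; the robot and the scene stay as the last step left them, time stands still between calls to the robot, and variables do not carry over. Pictures are saved under pics/ and viewed, at most 10 in all, crops included, and the job is handed in when it is done.

Besides the shell and the picture viewer there is one more tool, called by a JSON object that holds its "name" and its "arguments". move_arm: Moves the arm, as the interface text tells. Scaled input: -1 to 1 covers 0.15 m each way for a shift and pi/2 rad each way for a turn. Its arguments: {"type":"object","properties":{"moves":{"type":"array"},"claw":{"type":"number"}},"required":["moves"]}

```bash
mkdir -p pics; ls; python3 - <<'E'
from cell import monitor, viewer, order, env
import cv2,numpy as np
for n in ("scene","top"):
    im=viewer.read_camera(n); cv2.imwrite(f"pics/{n}0.png",im[:,:,::-1])
    i=viewer.camera_info(n); print(n,np.round(i["K"],1).tolist(),i["dist_coeffs"],np.round(i["camera_from_world"],3).tolist())
print(viewer.camera_info("wrist")); s=monitor.state(); print(s)
E
```

```text
pics
scene [[450.4, 0.0, 319.3], [0.0, 450.4, 234.9], [0.0, 0.0, 1.0]] [-0.06708636  0.          0.          0.          0.        ] [[0.769, 0.64, -0.001, -388.329], [0.546, -0.656, -0.521, -285.413], [-0.334, 0.4, -0.853, 1190.847], [0.0, 0.0, 0.0, 1.0]]
top [[563.1, 0.0, 322.7], [0.0, 563.1, 238.7], [0.0, 0.0, 1.0]] [0.03181806 0.         0.         0.         0.        ] [[0.066, -0.998, -0.005, -93.612], [-0.977, -0.063, -0.206, 559.475], [0.205, 0.018, -0.979, 1093.933], [0.0, 0.0, 0.0, 1.0]]
{'K': array([[410.35258863,   0.        , 317.95308861],
       [  0.        , 410.35258863, 235.50941361],
       [  0.        ,   0.        ,   1.        ]]), 'dist_coeffs': array([-0.03245446,  0.        ,  0.        ,  0.        ,  0.        ]), 'camera_from_world': array([[ 3.18270522e-01, -9.47999703e-01,  6.61802782e-04,
        -6.25100443e+02],
       [-9.10562724e-01, -3.05507466e-01,  2.78461332e-01,
        -3.18738758e+01],
       [-2.63779075e-01, -8.92286464e-02, -9.60447213e-01,
         3.90393961e+02],
       [ 0.00000000e+00,  0.00000000e+00,  0.00000000e+00,
         1.00000000e+00]])}
{'t': 0.1, 'joints': array([-1.35360061e+00,  4.91495029e-01,  1.55938969e+00, -1.62397672e-05,
        1.09171103e+00, -1.05583590e-01]), 'qvel': array([-1.31941412e-03, -3.18556145e-03, -8.10872630e-04, -5.92028226e-04,
       -8.05031100e-04, -7.37450055e-05]), 'tau': array([ 2.64381422e-03, -6.13622904e+01, -2.58605361e+01,  6.93144067e-02,
        4.70276386e-02, -4.50230129e-05]), 'eef_pos': array([ 198.23233934, -592.49930555,  214.12241981]), 'tcp_rot': array([-3.14059362e+00, -9.13908034e-05,  3.22786754e-01]), 'ft_force': array([ 0.76606258, -0.31201548, -0.43314662]), 'moment': array([ 0.03030916, -0.04577905, -0.04331059]), 'grip_force': 0.0, 'opening': 1.001397772017384}
```

View pics/scene0.png

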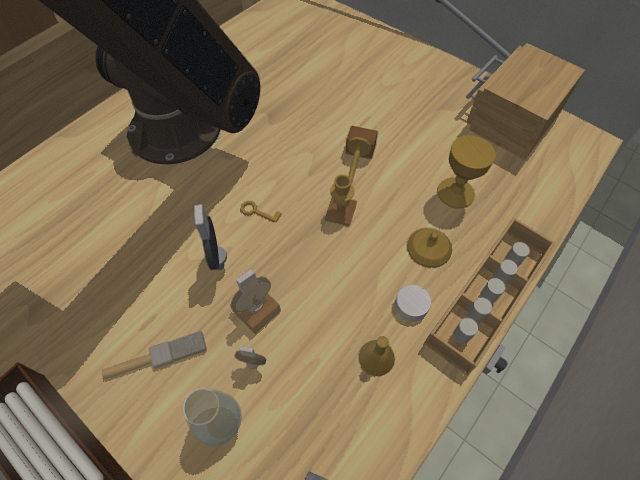

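View pics/top0.png

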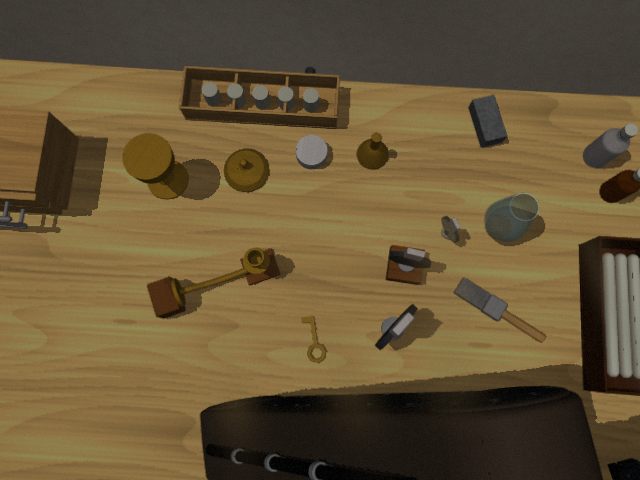

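The look-alikes in the scene view are a large gauge standing free at (210,240), a middle one in the wooden rest at (250,300) and a small one at (250,357). The middle one fits, being both middle-sized and in the rest. I'll confirm it in one enlarged crop.

```bash
cat > h.py <<'E'
import numpy as np,cv2
from cell import monitor, viewer, order, env
def ray(info,uv):
    p=cv2.undistortPoints(np.array([[uv]],float),info["K"],np.array(info["dist_coeffs"]))[0,0]
    T=info["camera_from_world"];R=T[:3,:3]
    d=R.T@np.array([p[0],p[1],1.]);return -R.T@T[:3,3],d/np.linalg.norm(d)
def onz(info,uv,z):
    o,d=ray(info,uv);return o+d*(z-o[2])/d[2]
def tri(*rs):
    A=sum(np.eye(3)-np.outer(d,d) for o,d in rs);b=sum((np.eye(3)-np.outer(d,d))@o for o,d in rs)
    x=np.linalg.solve(A,b);return x,[round(float(np.linalg.norm(np.cross(x-o,d))),1) for o,d in rs]
def proj(info,P):
    T=info["camera_from_world"];r,_=cv2.Rodrigues(T[:3,:3])
    return cv2.projectPoints(np.atleast_2d(np.array(P,float)),r,T[:3,3],info["K"],np.array(info["dist_coeffs"]))[0][:,0]
E
python3 - <<'E'
import cv2,numpy as np
t=cv2.imread("pics/top0.png");s=cv2.imread("pics/scene0.png")
c=[t[225:300,365:465],s[255:330,205:305],t[235:310,220:320],s[160:235,300:400]]
c=[cv2.resize(x,(400,300),interpolation=cv2.INTER_CUBIC) for x in c]
cv2.imwrite("pics/crop.png",np.vstack([np.hstack(c[:2]),np.hstack(c[2:])]))
E
```

```text
(no output)
```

View pics/crop.png

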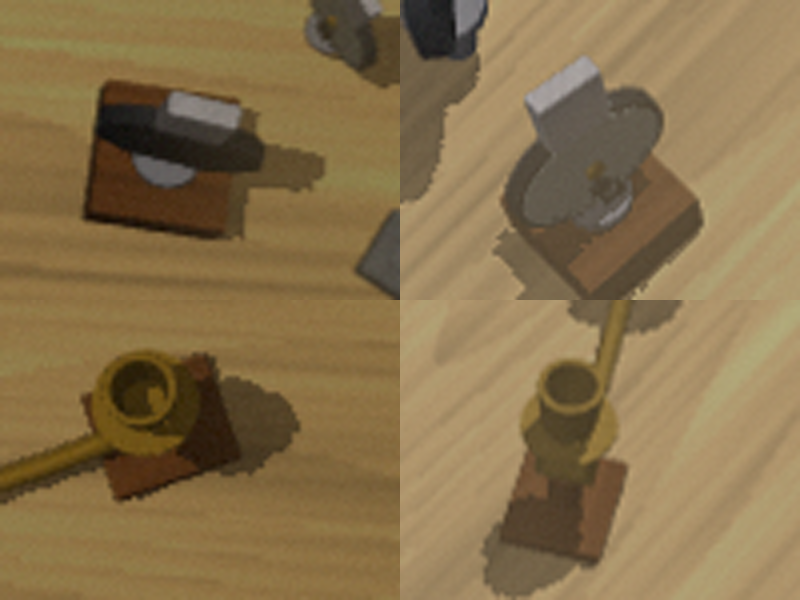

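The crop confirms the middle gauge standing in the rest. Its tab top is at top (416,252) and scene (246,276), its dark back faces the robot, and its light face is on the scene camera's side. The cup rim is at top (255,257) and scene (342,181). Next I turn these into positions.

```bash
python3 - <<'E'
from h import *
np.set_printoptions(precision=1,suppress=True)
T=viewer.camera_info("top");S=viewer.camera_info("scene")
tc=lambda u,v:(365+u/4-.375,225+v/4-.375); sc=lambda u,v:(205+u/4-.375,255+v/4-.375)
t2=lambda u,v:(220+u/4-.375,235+v/4-.375); s2=lambda u,v:(300+u/4-.375,160+v/4-.375)
print("tab",tri(ray(T,tc(203,111)),ray(S,sc(163,85))))
print("tab top corners T",[onz(T,tc(*p),164)[:2] for p in [(168,92),(243,106),(238,130),(163,115)]])
print("tab top corners S",[onz(S,sc(*p),164)[:2] for p in [(125,98),(185,57),(202,72),(140,112)]])
print("rest top",[onz(T,tc(*p),36)[:2] for p in [(105,82),(88,212),(226,230)]])
print("rest S",[onz(S,sc(*p),36)[:2] for p in [(303,210),(185,293)]])
print("rim",tri(ray(T,t2(140,90)),ray(S,s2(170,85))))
print("rim z117",onz(T,t2(140,90),116),onz(S,s2(170,85),116))
a=onz(T,(185,291),66);b=onz(T,(246,270),66);print("rod",a,b,np.arctan2(*(a-b)[:2]))
print("block",[onz(T,t2(*p),12) for p in [(112,198),(240,162),(212,58)]])
for n,p in dict(big=(395,325),small=(450,230)).items(): print(n,onz(T,p,20))
E
```

```text
tab (array([ 528.7, -231.1,  159.2]), [0.7, 0.7])
tab top corners T [array([ 535.3, -214.6]), array([ 531. , -249.2]), array([ 519.6, -247.3]), array([ 524.4, -212.7])]
tab top corners S [array([ 523. , -246.9]), array([ 529.1, -215.9]), array([ 539.9, -216.4]), array([ 532.7, -247.5])]
rest top [array([ 564.4, -199. ]), array([ 495.9, -193. ]), array([ 491.2, -263.8])]
rest S [array([ 574.4, -203.1]), array([ 559.5, -271.4])]
rim (array([508.2,  71.1, 114.1]), [0.7, 0.7])
rim z117 [507.5  70.3 116. ] [509.4  70.5 116. ]
rod [438.8 209.3  66. ] [488.6  92.2  66. ] -0.40225582038559954
block [array([466.8,  94.2,  12. ]), array([490.1,  28.9,  12. ]), array([544.5,  48.3,  12. ])]
big [ 401.9 -215.7   20. ]
small [ 608.4 -323.9   20. ]
```

{"name": "move_arm", "arguments": {"moves": [0,0,-0.4,-0.118,0,0,0,-0.118,0,0,0,-0.118,0,0,0,-0.118,0,0,0,-0.118,0,0,0,-0.118], "claw": 60}}

```text
t: 0.85
eef_pos: [198.2, -592.6, 274.3]
tcp_rot: [-3.141, -0.001, 1.441]
ft_force: [0.4, 1.1, 0.1]
opening: 0.634
grip_force: 0.0
```

{"name": "move_arm", "arguments": {"moves": [0.27,0.29,0,0,0.27,0.29,0,0,0.27,0.29,0,0,0.27,0.29,0,0,0.27,0.29,0,0,0.27,0.29,0,0,0.27,0.29,0,0,0.27,0.29,0,0,0.27,0.29,0,0,0.27,0.29,0,0]}}

```text
t: 2.1
eef_pos: [685.5, -249.0, 274.3]
tcp_rot: [-3.141, -0.0, 1.435]
ft_force: [-0.4, -0.9, 0.7]
opening: 0.633
grip_force: 0.0
```

{"name": "move_arm", "arguments": {"moves": [0,0,0.4,0,0,0,0.4,0,0,0,0.16,0,0,0,0,0,0,0,0,0]}}

```text
t: 2.72
eef_pos: [684.7, -250.7, 132.0]
tcp_rot: [3.14, 0.001, 1.435]
ft_force: [0.3, 0.2, 0.3]
opening: 0.631
grip_force: 0.0
```

```bash
python3 - <<'E'
from h import *
i=viewer.camera_info("wrist");im=viewer.read_camera("wrist");cv2.imwrite("pics/w1.png",im[:,:,::-1])
np.savez("w1.npz",**i)
print(proj(i,[[535,-231,84],[535,-231,50],[528,-231,164]]),monitor.state()["eef_pos"])
E
```

```text
[[ 53.31031403 262.34044059]
 [ 85.1095863  244.42294821]
 [-86.01090666 334.4523438 ]] [ 684.77088193 -250.71724194  132.4338807 ]
```

View pics/w1.png

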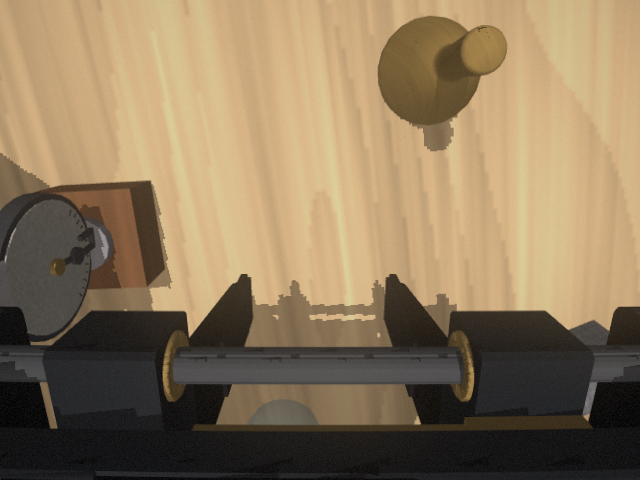

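The wrist view shows the dial's white face with the brass axle at about (58,267), the pointer bob at (77,257) and the dark mark near (88,238). I'll enlarge it to get the mark angle.

```bash
python3 - <<'E'
import cv2
w=cv2.imread("pics/w1.png")[185:345,0:130]
cv2.imwrite("pics/w1c.png",cv2.resize(w,None,fx=3.7,fy=3.7,interpolation=cv2.INTER_CUBIC))
E
```

```text
(no output)
```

View pics/w1c.png

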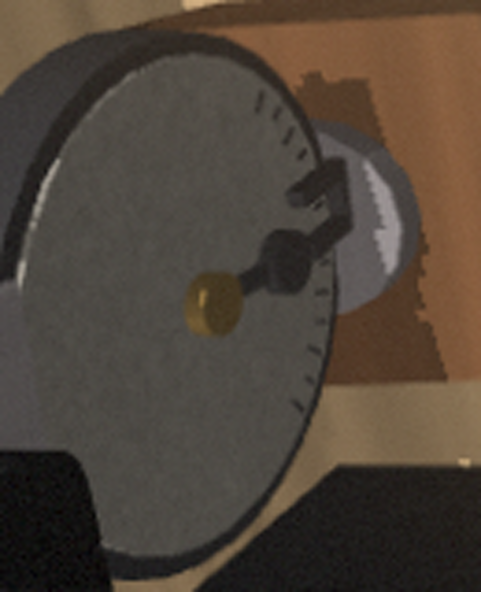

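```bash
python3 - <<'E'
from h import *
np.set_printoptions(precision=3,suppress=True)
i=dict(np.load("w1.npz"))
px=lambda u,v:(u/3.7-.36,185+v/3.7-.36)
edge=[(18,290),(60,165),(120,88),(200,54),(265,77),(310,137),(331,215),(333,285),(316,360),(268,455),(205,522)]
for th in (-.09,-.13,-.17):
  n=np.array([np.cos(th),np.sin(th),0]);ey=np.array([-n[1],n[0],0]);P0=np.array([528.5,-231,0])+5*n
  def pl(p):
    o,d=ray(i,px(*p));X=o+d*(n@(P0-o))/(n@d);return np.array([(X-P0)@ey,X[2]])
  E=np.array([pl(p) for p in edge])
  A=np.c_[2*E,np.ones(len(E))];s=np.linalg.lstsq(A,(E**2).sum(1),rcond=None)[0];c=s[:2];r=np.sqrt(s[2]+c@c)
  res=np.linalg.norm(E-c,axis=1)-r
  print(th,"c",c,"r",r,"rms",res.std())
  for nm,p in dict(axlebase=(222,308),p1=(313,184),p2=(330,238),mid=(322,211),tipbase=(344,192)).items():
    q=pl(p)-c;print("  ",nm,q,np.hypot(*q)*42/r,np.arctan2(q[0],-q[1]))
E
```

```text
-0.09 c [ 0.993 79.856] r 35.99069724489322 rms 1.9042588586548181
   axlebase [-6.147 -2.232] 7.631568352505492 -1.2224495779837823
   p1 [  5.375 -33.634] 39.74807498265824 0.15846099778487455
   p2 [ -5.248 -35.327] 41.67786370140926 -0.14748393412765365
   mid [  0.061 -34.627] 40.40834039116002 0.0017473715457389924
   tipbase [  1.234 -42.647] 49.78849274057622 0.02892300812699243
-0.13 c [ 0.618 80.42 ] r 36.56986989754777 rms 1.4390705573268119
   axlebase [-5.68  -3.094] 7.429017756720427 -1.0720148637757827
   p1 [  6.068 -33.765] 39.40027473017858 0.1778207501030173
   p2 [ -4.762 -36.172] 41.901440441205466 -0.13088436814942364
   mid [  0.658 -35.113] 40.33417429594776 0.018739493433355046
   tipbase [  1.854 -43.05 ] 49.4878017450281 0.043036937041380736
-0.17 c [ 0.154 81.033] r 37.286007010391884 rms 1.0657687651089032
   axlebase [-5.133 -4.007] 7.334626199499889 -0.9080132299587788
   p1 [  6.871 -33.915] 38.97849007342168 0.19989381378924023
   p2 [ -4.191 -37.065] 42.0167915198395 -0.11260146740857362
   mid [  1.353 -35.632] 40.16531758245031 0.03794708436458654
   tipbase [  2.574 -43.48 ] 49.06320631426721 0.05912624706384597
```

```bash
python3 - <<'E'
from h import *
np.set_printoptions(precision=2,suppress=True)
i=dict(np.load("w1.npz"));im=cv2.imread("pics/w1.png")
hsv=cv2.cvtColor(im,cv2.COLOR_BGR2HSV)
m=((hsv[...,1]<60)&(hsv[...,2]>62)&(hsv[...,2]<130)).astype(np.uint8);m[:,140:]=0;m[345:]=0;m[:185]=0
m=cv2.morphologyEx(m,cv2.MORPH_OPEN,np.ones((3,3)))
n_,l,s,_=cv2.connectedComponentsWithStats(m);k=1+s[1:,4].argmax();m=(l==k).astype(np.uint8);print(s[k])
c,_=cv2.findContours(m,cv2.RETR_EXTERNAL,cv2.CHAIN_APPROX_NONE)
c=max(c,key=len)[:,0].astype(float); h=cv2.convexHull(c.astype(np.int32))[:,0].astype(float)
print(h.astype(int).tolist())
px=lambda u,v:(u/3.7-.36,185+v/3.7-.36)
h=h[(h[:,1]<300)|(h[:,0]>60)]
for th in np.arange(-.35,-.04,.05):
  n=np.array([np.cos(th),np.sin(th),0]);ey=np.array([-n[1],n[0],0]);P0=np.array([528.5,-231,0])+5*n
  def pl(uv):
    o,d=ray(i,uv);X=o+d*(n@(P0-o))/(n@d);return np.array([(X-P0)@ey,X[2]])
  E=np.array([pl(p) for p in h])
  s=np.linalg.lstsq(np.c_[2*E,np.ones(len(E))],(E**2).sum(1),rcond=None)[0];c=s[:2];r=np.sqrt(s[2]+c@c)
  a=pl(px(225,307))-c;q=pl(px(322,211))-c;b=pl(px(287,262))-c
  print(round(th,2),"c",c,"r",round(r,1),"rms",round((np.linalg.norm(E-c,axis=1)-r).std(),2),"axle",a,"mid",q,"ang c",np.arctan2(q[0],-q[1]),"ang axle",np.arctan2(q[0]-a[0],a[1]-q[1]),"bob",b)
E
```

```text
[   0  199   90  136 8399]
[[54, 199], [61, 200], [63, 201], [68, 204], [72, 207], [75, 210], [78, 214], [80, 217], [81, 219], [84, 227], [88, 241], [89, 257], [89, 269], [88, 275], [86, 284], [84, 291], [81, 300], [78, 306], [72, 316], [60, 328], [57, 330], [51, 333], [48, 334], [35, 334], [31, 333], [28, 332], [0, 305], [0, 262], [16, 225], [19, 220], [23, 215], [30, 208], [35, 204], [44, 200], [51, 199]]
-0.35 c [-10.16  90.39] r 49.0 rms 1.71 axle [  5.29 -15.59] mid [ 12.83 -44.3 ] ang c 0.28188072679840703 ang axle 0.2567400854911086 bob [  6.8  -33.58]
-0.3 c [-7.18 87.96] r 45.4 rms 1.1 axle [  2.27 -12.74] mid [  9.5  -42.11] ang c 0.22185712595744195 ang axle 0.24147091637248538 bob [  3.71 -30.84]
-0.25 c [-4.73 85.82] r 42.5 rms 0.55 axle [ -0.24 -10.2 ] mid [  6.73 -40.17] ang c 0.16588174166790612 ang axle 0.22840530868540693 bob [  1.14 -28.39]
-0.2 c [-2.72 83.91] r 40.1 rms 0.33 axle [-2.33 -7.9 ] mid [  4.4  -38.42] ang c 0.11406494234439439 ang axle 0.21715794045579578 bob [ -1.   -26.17]
-0.15 c [-1.06 82.19] r 38.2 rms 0.75 axle [-4.08 -5.79] mid [  2.45 -36.83] ang c 0.0664022185248912 ang axle 0.20743053977757145 bob [ -2.79 -24.14]
-0.1 c [ 0.3  80.62] r 36.7 rms 1.27 axle [-5.55 -3.84] mid [  0.81 -35.37] ang c 0.022801950221900395 ang axle 0.19898925966526526 bob [ -4.3  -22.26]
-0.05 c [ 1.41 79.18] r 35.5 rms 1.8 axle [-6.78 -2.02] mid [ -0.57 -34.01] ang c -0.016890417978168145 ang axle 0.19164872656903761 bob [ -5.56 -20.5 ]
```

{"name": "move_arm", "arguments": {"moves": [0,-0.16,0.33,0,0,0,0,0,0,0,0,0]}}

```text
t: 3.15
eef_pos: [661.8, -247.8, 83.4]
tcp_rot: [3.138, 0.001, 1.435]
ft_force: [0.7, 0.1, 0.6]
opening: 0.626
grip_force: 0.0
```

```bash
python3 - <<'E'
from h import *
i=viewer.camera_info("wrist");im=viewer.read_camera("wrist")[:,:,::-1].copy();cv2.imwrite("pics/w2.png",im)
np.savez("w2.npz",**i)
u,v=proj(i,[[535,-231,60]])[0];print(u,v,monitor.state()["eef_pos"])
x0=max(0,int(u)-75);y0=int(v)-75;print(x0,y0)
cv2.imwrite("pics/w2c.png",cv2.resize(im[y0:y0+120,x0:x0+130],None,fx=5,fy=5,interpolation=cv2.INTER_CUBIC))
E
```

```text
67.70581948301961 278.6298582688209 [ 661.98286754 -247.81767478   83.59353552]
0 203
```

View pics/w2c.png

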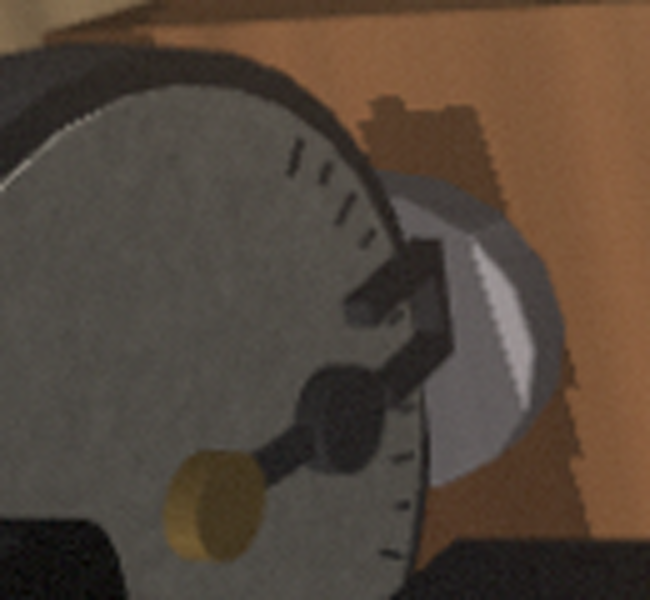

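```bash
python3 - <<'E'
from h import *
from scipy.optimize import brentq
hull1=[[54,199],[61,200],[63,201],[68,204],[72,207],[75,210],[78,214],[80,217],[81,219],[84,227],[88,241],[89,257],[89,269],[88,275],[86,284],[84,291],[81,300],[78,306],[72,316],[60,328],[57,330],[16,225],[19,220],[23,215],[30,208],[35,204],[44,200],[51,199]]
i2=dict(np.load("w2.npz"));i1=dict(np.load("w1.npz"))
p1=lambda u,v:(u/3.7-.36,185+v/3.7-.36);p2=lambda u,v:(u/5-.4,203+v/5-.4)
e2=[p2(*p) for p in [(5,185),(60,132),(110,102),(180,87),(250,100),(310,142),(360,195),(398,265),(418,350),(425,430),(420,500),(408,575)]]
for nm,i,h,f,mk,bob,cap in (("w1",i1,hull1,p1,(322,211),(287,262),(228,307)),("w2",i2,e2,p2,(404,323),(345,417),(230,505))):
 for th in (-.15,-.18,-.21,-.24):
  n=np.array([np.cos(th),np.sin(th),0]);ey=np.array([-n[1],n[0],0])
  def pl(uv,hh=0):
    P0=np.array([528.5,-231,0])+(5+hh)*n;o,d=ray(i,uv);X=o+d*(n@(P0-o))/(n@d);return np.array([(X-P0)@ey,X[2]])
  E=np.array([pl(p) for p in h])
  s=np.linalg.lstsq(np.c_[2*E,np.ones(len(E))],(E**2).sum(1),rcond=None)[0];c=s[:2];r=np.sqrt(s[2]+c@c)
  hm=brentq(lambda x:np.hypot(*(pl(f(*mk),x)-c))-34,-6,15);q=pl(f(*mk),hm)-c
  print(nm,th,"c",c.round(1),"r",r.round(1),"rms",(np.linalg.norm(E-c,axis=1)-r).std().round(2),"hm",round(hm,1),"ang",np.arctan2(q[0],-q[1]).round(3),"bob h3,5",[(pl(f(*bob),x)-c).round(1) for x in(3,5)],"cap h8",(pl(f(*cap),8)-c).round(1))
E
```

```text
w1 -0.15 c [-1.1 81.7] r 38.0 rms 0.45 hm 1.5 ang 0.098 bob h3,5 [array([ -1. , -18.8]), array([  0.2, -15.6])] cap h8 [0.4 6. ]
w1 -0.18 c [-1.8 82.6] r 38.9 rms 0.17 hm 2.0 ang 0.133 bob h3,5 [array([ -0.1, -19.8]), array([  1.1, -16.5])] cap h8 [1.4 5.1]
w1 -0.21 c [-2.6 83.5] r 39.9 rms 0.49 hm 2.6 ang 0.175 bob h3,5 [array([  0.8, -20.8]), array([  2.2, -17.5])] cap h8 [2.6 4.1]
w1 -0.24 c [-3.5 84.6] r 41.2 rms 0.91 hm 3.2 ang 0.224 bob h3,5 [array([  2., -22.]), array([  3.4, -18.5])] cap h8 [3.9 3. ]
w2 -0.15 c [-2.1 81.9] r 38.2 rms 0.31 hm 1.8 ang 0.144 bob h3,5 [array([  0.2, -19.2]), array([  1.5, -16.2])] cap h8 [2.9 6.7]
w2 -0.18 c [-3.6 83.7] r 40.1 rms 0.37 hm 3.1 ang 0.221 bob h3,5 [array([  1.8, -21.1]), array([  3.3, -17.9])] cap h8 [4.8 5. ]
w2 -0.21 c [-5.2 85.6] r 42.2 rms 0.43 hm 4.6 ang 0.313 bob h3,5 [array([  3.7, -23. ]), array([  5.2, -19.8])] cap h8 [6.8 3.1]
w2 -0.24 c [-7.  87.6] r 44.5 rms 0.51 hm 6.4 ang 0.429 bob h3,5 [array([  5.7, -25.1]), array([  7.4, -21.9])] cap h8 [9.1 1.2]
```

The enlarged view shows the axle cap at crop (230,505), the bob at (345,417) and horseshoe prongs centred near (404,323). The mark is at roughly +0.14 rad, and I'll refine that once the gauge is in the hand. Next is the grasp.

{"name": "move_arm", "arguments": {"moves": [0,0,-0.4,0.03,0,0,-0.4,0,0,0,-0.4,0,-0.017,-0.298,0,0,-0.017,-0.298,0,0,-0.017,-0.298,0,0,0,0,0.1,0,0,0,0,0]}}

```text
t: 4.2
eef_pos: [527.8, -230.5, 246.6]
tcp_rot: [3.141, 0.0, 1.388]
ft_force: [0.1, 0.1, -0.3]
opening: 0.628
grip_force: 0.0
```

```bash
python3 - <<'E'
from h import *
i=viewer.camera_info("wrist");s=monitor.state();im=viewer.read_camera("wrist")[:,:,::-1].copy();cv2.imwrite("pics/w3.png",im)
print(s["eef_pos"],s["tcp_rot"]);print(proj(i,[[528.7,-231.1,164]]))
hsv=cv2.cvtColor(im,cv2.COLOR_BGR2HSV)
m=((hsv[...,1]<50)&(hsv[...,2]>125)).astype(np.uint8)
n,l,st,c=cv2.connectedComponentsWithStats(m)
for k in range(1,n):
    if st[k,4]>150:
        cc=max(cv2.findContours((l==k).astype(np.uint8),0,2)[0],key=cv2.contourArea);b=cv2.boxPoints(cv2.minAreaRect(cc))
        print(st[k],c[k].round(1),onz(i,c[k],164).round(1),[onz(i,p,164)[:2].round(1).tolist() for p in b])
E
```

```text
[ 527.77671239 -230.49757521  246.64083961] [3.14058787e+00 3.52736667e-04 1.38764807e+00]
[[318.96468197 243.84945302]]
[152 184  44  30 618] [176.3 196.3] [ 446.5 -184.2  164. ] [[432.2, -178.7], [439.6, -170.6], [461.9, -188.6], [454.6, -197.0]]
[ 300  189   29   81 1406] [316.6 231.1] [ 528.8 -222.4  164. ] [[522.8, -194.1], [539.6, -196.3], [533.2, -249.3], [515.3, -247.1]]
[  41  241   77   53 1872] [ 79.5 266.8] [ 369.6 -218.   164. ] [[343.8, -208.8], [356.7, -195.4], [395.6, -226.8], [383.1, -241.0]]
[398 259  42  52 713] [423. 283.] [ 592.  -270.6  164. ] [[575.7, -261.5], [596.1, -250.4], [611.3, -280.2], [590.5, -292.1]]
```

{"name": "move_arm", "arguments": {"moves": [0,0,0.3,0,0,0,0.3,0,0,0,0.19,0,0,0,0,0]}}

```text
t: 4.75
eef_pos: [527.5, -230.1, 126.1]
tcp_rot: [-3.139, -0.001, 1.388]
ft_force: [0.7, -0.9, 1.3]
opening: 0.627
grip_force: 0.0
```

{"name": "move_arm", "arguments": {"moves": [0,0,0,0,0,0,0,0,0,0,0,0,0,0,0,0,0,0,0,0,0,0,0,0], "claw": 0}}

```text
t: 5.5
eef_pos: [527.1, -230.3, 127.7]
tcp_rot: [3.141, 0.0, 1.388]
ft_force: [-0.3, 0.5, 0.5]
opening: 0.125
grip_force: 30.0
```

{"name": "move_arm", "arguments": {"moves": [0,0,-0.2,0,0,0,-0.3,0,0,0,-0.3,0.112,0,0,-0.3,0.112,0,0,-0.3,0.112,0,0,-0.3,0.112,0.22,-0.208,-0.3,0,0.22,-0.208,-0.3,0,0.22,-0.208,-0.3,0,0.22,-0.208,-0.3,0]}}

```text
t: 6.75
eef_pos: [549.7, -52.7, 559.6]
tcp_rot: [-3.141, 0.001, 0.684]
ft_force: [1.3, -1.3, -3.0]
opening: 0.125
grip_force: 30.0
```

{"name": "move_arm", "arguments": {"moves": [0,0,0,0,0,0,0,0,0,0,0,0,0,0,0,0,0,0,0,0,0,0,0,0,0,0,0,0,0,0,0,0,0,0,0,0,0,0,0,0]}}

```text
t: 8.0
eef_pos: [550.0, -54.1, 558.6]
tcp_rot: [3.141, 0.0, 0.684]
ft_force: [-0.4, 0.3, -2.6]
opening: 0.121
grip_force: 30.0
```

```bash
python3 - <<'E'
from h import *
i=viewer.camera_info("scene");s=monitor.state()
im=np.mean([viewer.read_camera("scene").astype(float) for _ in range(6)],0).astype(np.uint8)[:,:,::-1].copy();cv2.imwrite("pics/s2.png",im)
np.savez("s2.npz",**i);p=s["eef_pos"];print(p,s["tcp_rot"])
u,v=proj(i,[[p[0],p[1],p[2]-42]])[0];x0=int(u)-40;y0=int(v)-45;print(u,v,x0,y0)
cv2.imwrite("pics/s2c.png",cv2.resize(im[y0:y0+90,x0:x0+80],None,fx=6.5,fy=6.5,interpolation=cv2.INTER_CUBIC))
E
```

```text
[550.02552729 -54.10615703 558.59300635] [3.14145644e+00 1.15807082e-05 6.84112698e-01]
318.8527713483373 55.76322495861487 278 10
```

View pics/s2c.png

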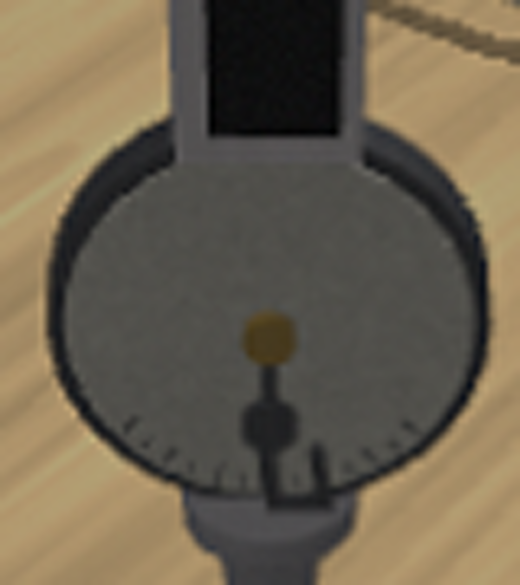

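The scene view is clear: axle at crop (269,340), pointer hanging down at x≈270, and the horseshoe to its right, with its base at (268–330,502) and right prong at x≈318. I'll compute the angle on the dial plane.

```bash
python3 - <<'E'
from h import *
np.set_printoptions(precision=3,suppress=True,linewidth=150)
i=dict(np.load("s2.npz"));im=cv2.imread("pics/s2.png")
g=cv2.cvtColor(im,cv2.COLOR_BGR2GRAY)
print(g[78:90,314:334])
th=.684-np.pi/2;n=np.array([np.cos(th),np.sin(th),0]);ey=np.array([-n[1],n[0],0])
def pl(p,h):
    uv=(278+p[0]/6.5-.42,10+p[1]/6.5-.42);P0=np.array([550,-54.1,0])+(5+h)*n;o,d=ray(i,uv);X=o+d*(n@(P0-o))/(n@d);return np.array([(X-P0)@ey,X[2]-516.6])
for nm,p,h in (("L rim",(48,305),-5),("R rim",(490,305),-5),("Lw",(64,305),0),("Rw",(474,305),0),("cap",(270,339),5),("bob",(270,427),4),("tip",(270,487),3),("prongR top",(317,448),2.5),("prongR bot",(325,498),2.5),("baseL",(266,503),2.5),("baseR",(332,500),2.5),("mid",(297,480),2.5)):
    print(nm,pl(p,h).round(2))
E
```

```text
[[ 79  68  51  39  33  33  35  38  49  69  78  73  53  62  78  80  79  79  80  77]
 [ 81  81  75  55  33  35  41  58  75  81  76  62  37  46  70  79  81  81  81  70]
 [ 80  81  81  69  33  37  51  73  81  79  76  64  31  40  64  81  80  78  81  77]
 [ 79  80  80  73  30  34  48  71  80  80  80  71  28  40  63  83  76  67  75  83]
 [ 77  75  81  73  32  32  45  71  79  78  81  73  33  33  57  85  77  66  70  75]
 [ 75  63  81  73  37  32  41  70  78  68  79  76  45  29  52  86  82  77  68  47]
 [ 79  64  83  75  46  30  40  67  79  68  76  78  51  33  48  70  64  44  33  41]
 [ 64  61  69  67  49  28  38  57  74  72  71  65  44  32  33  30  34  43  57  93]
 [ 58  61  60  61  58  33  35  41  45  43  44  37  35  32  36  51  64  68  80 125]
 [ 78  79  79  79  74  36  31  35  35  34  33  34  34  29  36  61  80  74  78 125]
 [ 78  78  79  79  75  55  52  54  54  53  53  53  54  54  53  64  78  65  81 133]
 [ 79  78  79  80  78  74  74  75  76  75  75  74  75  75  74  75  72  54  87 139]]
L rim [-41.53  -1.28]
R rim [41.76 -0.71]
Lw [-38.05   2.47]
Rw [38.4   2.99]
cap [ 0.44 -1.13]
bob [  0.41 -22.16]
tip [  0.39 -37.52]
prongR top [  9.54 -28.33]
prongR bot [ 11.27 -40.58]
baseL [ -0.41 -41.93]
baseR [ 12.66 -41.07]
mid [  5.7  -36.17]
```

```bash
python3 - <<'E'
from h import *
np.set_printoptions(precision=2,suppress=True)
T=viewer.camera_info("top");S=viewer.camera_info("scene")
t=cv2.imread("pics/top0.png");s=cv2.imread("pics/scene0.png")
def line(im,x0,x1,y0,y1,swap):
    hsv=cv2.cvtColor(im,cv2.COLOR_BGR2HSV)[y0:y1,x0:x1]
    m=((hsv[...,0]>17)&(hsv[...,0]<32)&(hsv[...,1]>165)).astype(np.uint8)
    n,l,st,_=cv2.connectedComponentsWithStats(m);k=1+st[1:,4].argmax();ys,xs=np.where(l==k)
    print(st[k]);vx,vy,cx,cy=cv2.fitLine(np.c_[xs,ys].astype(np.float32),cv2.DIST_HUBER,0,.01,.01).ravel()
    c=np.array([cx+x0,cy+y0]);v=np.array([vx,vy]);return c-18*v*(1 if not swap else .5),c+18*v*(1 if not swap else .5)
a=line(t,192,236,262,300,0);b=line(s,346,364,150,176,1)
pa=[onz(T,p,66) for p in a];pb=[onz(S,p,66) for p in b]
for P in(pa,pb):
    d=P[1]-P[0];d*=np.sign(d[1]);print(P,"pin yaw",np.arctan2(-d[0],d[1]))
# plane-plane intersection: true 3d rod line
nm=lambda I,p:np.cross(ray(I,p[0])[1],ray(I,p[1])[1])
n1=nm(T,a);n2=nm(S,b);d=np.cross(n1,n2);d/=np.linalg.norm(d);d*=np.sign(d[1])
o1=ray(T,a[0])[0];o2=ray(S,b[0])[0]
P=np.linalg.lstsq(np.array([n1,n2,[0,1,0]]),np.array([n1@o1,n2@o2,120]),rcond=None)[0];print("3d",P,d,np.arctan2(-d[0],d[1]))
# pan / rim ellipses in top: brass mask
E
```

```text
[  0   9  44  20 280]Traceback (most recent call last):
  File "<stdin>", line 11, in <module>
  File "<stdin>", line 8, in line
ValueError: attempt to get argmax of an empty sequence
```

```bash
python3 - <<'E'
from h import *
np.set_printoptions(precision=2,suppress=True)
T=viewer.camera_info("top");S=viewer.camera_info("scene")
t=cv2.imread("pics/top0.png");s=cv2.imread("pics/scene0.png")
def line(im,x0,x1,y0,y1,L):
    sat=cv2.cvtColor(im,cv2.COLOR_BGR2HSV)[y0:y1,x0:x1,1]
    th,m=cv2.threshold(sat,0,1,cv2.THRESH_OTSU)
    n,l,st,_=cv2.connectedComponentsWithStats(m);k=1+st[1:,4].argmax();ys,xs=np.where(l==k)
    print(th,st[k]);vx,vy,cx,cy=cv2.fitLine(np.c_[xs,ys].astype(np.float32),cv2.DIST_HUBER,0,.01,.01).ravel()
    c=np.array([cx+x0,cy+y0]);v=np.array([vx,vy]);return c-L*v,c+L*v
a=line(t,192,236,262,300,18);b=line(s,346,364,154,174,9)
for I,p in((T,a),(S,b)):
    P=[onz(I,q,66) for q in p];d=P[1]-P[0];d*=np.sign(d[1]);print(P,"pin yaw",np.arctan2(-d[0],d[1]))
    x=P[0]+d*(80-P[0][1])/d[1];print(x)
E
```

```text
161.0 [  0   9  44  20 284]
118.0 [  3   0  10  20 103]
[array([448.61, 187.26,  66.  ]), array([474.97, 121.33,  66.  ])] pin yaw 0.3803318583285166
[491.49  80.    66.  ]
[array([487.26, 136.37,  66.  ]), array([464.35, 185.18,  66.  ])] pin yaw 0.43890627051351255
[513.72  80.    66.  ]
```

{"name": "move_arm", "arguments": {"moves": [0,0,0.245,-0.113,0,0,0.245,-0.113,0,0,0.245,-0.113,0,0,0.245,-0.113,0,0,0.245,-0.113,0,0,0.245,-0.113,0,0,0.245,-0.113,0.24,0.015,0,0,0.24,0.015,0,0,0,0,0,0]}}

```text
t: 9.55
eef_pos: [528.7, 16.6, 301.6]
tcp_rot: [3.141, -0.0, 1.929]
ft_force: [-0.2, 0.1, -2.7]
opening: 0.128
grip_force: 30.0
```

{"name": "move_arm", "arguments": {"moves": [0,0,0,0,0,0,0,0]}}

```text
t: 9.8
eef_pos: [529.4, 14.2, 301.3]
tcp_rot: [-3.142, 0.0, 1.926]
ft_force: [0.3, -1.1, -2.9]
opening: 0.122
grip_force: 30.0
```

```bash
python3 - <<'E'
from h import *
i=viewer.camera_info("wrist");s=monitor.state();im=viewer.read_camera("wrist")[:,:,::-1].copy();cv2.imwrite("pics/w4.png",im);np.savez("w4.npz",**i)
print(s["eef_pos"],s["tcp_rot"]);print(proj(i,[[508,71,116]]))
E
```

```text
[529.40589533  14.22324082 301.28375848] [-3.14158343e+00  2.16575782e-04  1.92581065e+00]
[[317.41228562 138.31440153]]
```

View pics/w4.png

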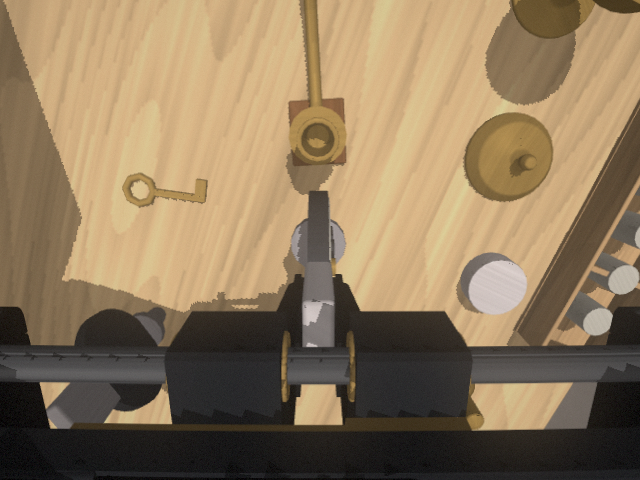

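The rim centre is at about (318,137), the rod runs up from (315,105) to (308,0), the block is square below, and the gauge hangs in line at x≈318. I'll measure these on planes.

```bash
python3 - <<'E'
from h import *
np.set_printoptions(precision=2,suppress=True)
i=dict(np.load("w4.npz"));im=cv2.imread("pics/w4.png");W=viewer.camera_info
hsv=cv2.cvtColor(im,cv2.COLOR_BGR2HSV)
sat=hsv[0:98,296:332,1];th,m=cv2.threshold(sat,0,1,cv2.THRESH_OTSU)
L=[];R=[]
for y in range(4,90,2):
    xs=np.where(m[y])[0]
    if 5<len(xs)<26: L.append((y,xs.min()+296));R.append((y,xs.max()+296))
c=np.array([( (l[1]+r[1])/2,l[0]) for l,r in zip(L,R)]);f=np.polyfit(c[:,1],c[:,0],1);r=c[:,0]-np.polyval(f,c[:,1]);c=c[abs(r)<1.5];f=np.polyfit(c[:,1],c[:,0],1);print("rod",f,len(c),th)
for z in(40,66):
    A=onz(i,(np.polyval(f,10),10),z);B=onz(i,(np.polyval(f,90),90),z);d=A-B;print(z,A,B,"yaw",np.arctan2(-d[0],d[1]))
print("block",[onz(i,p,12)[:2] for p in [(290,100),(343,98),(345,162),(293,165)]])
# bore + rim via contours
g=cv2.GaussianBlur(cv2.cvtColor(im,cv2.COLOR_BGR2GRAY),(3,3),0)
for p2 in (18,25):
  cc=cv2.HoughCircles(g[90:180,275:360],cv2.HOUGH_GRADIENT_ALT,1.2,1,param1=150,param2=.6,minRadius=10,maxRadius=34)
print("circles",None if cc is None else cc[0]+[275,90,0])
crop=cv2.resize(im[90:190,265:375],None,fx=5.3,fy=5.3,interpolation=cv2.INTER_CUBIC);cv2.imwrite("pics/w4c.png",crop)
print("collar px pred",proj(i,[[529.4,14.2,301.3-121.7+30]]))
E
```

```text
rod [  0.06 309.6 ] 43 114.0
40 [461.13 177.14  40.  ] [490.5  110.57  40.  ] yaw 0.41551992156528345
66 [463.6  171.79  66.  ] [491.2  109.23  66.  ] yaw 0.4155199215652838
block [array([468.4 ,  93.27]), array([520.68, 114.88]), array([547.4 ,  52.55]), array([494.42,  29.31])]
circles [[309.8  141.6   23.21]
 [317.   139.2   18.98]
 [326.6  141.6   24.33]
 [306.2  136.8   25.3 ]
 [327.8  132.    26.18]
 [325.4  146.4   20.51]
 [317.   139.2   29.36]
 [331.4  139.2   27.62]
 [324.2  129.6   21.64]
 [311.   148.8   16.05]
 [308.6  126.    20.85]
 [299.   112.8   13.77]
 [333.8  108.    11.86]]
collar px pred [[317.68 239.05]]
```

View pics/w4c.png

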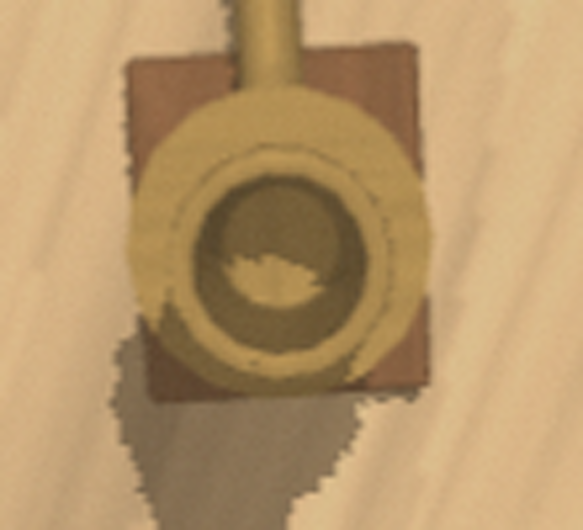

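{"name": "move_arm", "arguments": {"moves": [0,0,0,-0.03,0.2,0.009,0,0,0.2,0.009,0,0,0,0,0.15,0,0,0,0.15,0,0,0,0,0,0,0,0,0,0,0,0,0]}}

```text
t: 10.85
eef_pos: [508.5, 71.0, 257.2]
tcp_rot: [3.14, 0.001, 1.973]
ft_force: [0.4, -0.2, -3.2]
opening: 0.125
grip_force: 30.0
```

```bash
cat > st.py <<'E'
from h import *
def st():
    s=monitor.state();p=s["eef_pos"];c=np.array([507.7,72.5]);n=np.array([np.cos(.4),np.sin(.4)]);e=np.array([-n[1],n[0]])
    print("t",round(s["t"],2),"p",p.round(2),"rot",np.round(s["tcp_rot"],4),"F",np.round(s["ft_force"],1),"M",np.round(s["moment"],2),"| rel pivot n,e:",round((p[:2]-c)@n,2),round((p[:2]-c)@e,2))
E
python3 - <<'E'
from st import *
st();i=viewer.camera_info("wrist");w=viewer.read_camera("wrist");T=viewer.read_camera("top")
cv2.imwrite("pics/w5.png",w[:,:,::-1]);cv2.imwrite("pics/top5.png",T[:,:,::-1])
E
```

```text
t 10.85 p [508.51  70.97 257.17] rot [3.1403e+00 6.0000e-04 1.9733e+00] F [ 0.4 -0.2 -3.2] M [ 0.05 -0.13  0.01] | rel pivot n,e: 0.15 -1.72
```

{"name": "move_arm", "arguments": {"moves": [0,0,0.06,0,0,0,0.06,0,0,0,0.06,0,0,0,0.04,0,0,0,0,0]}}

```text
t: 11.58
eef_pos: [508.0, 71.2, 222.8]
tcp_rot: [-3.141, -0.0, 1.974]
ft_force: [0.6, -0.6, -3.2]
opening: 0.126
grip_force: 30.0
```

{"name": "move_arm", "arguments": {"moves": [0.003,0,0.02,0,0.003,0,0.02,0,0.003,0,0.02,0,0,0,0,0,0,0,0,0]}}

```text
t: 12.2
eef_pos: [507.6, 72.4, 214.4]
tcp_rot: [3.141, 0.0, 1.974]
ft_force: [0.2, -0.6, -2.5]
opening: 0.125
grip_force: 30.0
```

{"name": "move_arm", "arguments": {"moves": [0,0,0.01,0,0,0,0.01,0,0,0,0.01,0,0,0,0,0,0,0,0,0]}}

```text
t: 12.82
eef_pos: [507.6, 72.4, 209.8]
tcp_rot: [-3.142, 0.0, 1.974]
ft_force: [0.1, 0.6, -3.0]
opening: 0.126
grip_force: 30.0
```

```bash
python3 -c "
from st import *
st()"
```

```text
t 12.82 p [507.59  72.41 209.82] rot [-3.1416e+00  1.0000e-04  1.9737e+00] F [ 0.1  0.6 -3. ] M [ 0.06 -0.13 -0.08] | rel pivot n,e: -0.14 -0.04
```

{"name": "move_arm", "arguments": {"moves": [0,0,0.007,0,0,0,0,0,0,0,0,0]}}

```text
t: 13.2
eef_pos: [507.6, 72.6, 209.3]
tcp_rot: [3.141, -0.0, 1.974]
ft_force: [-3.2, 0.7, 5.9]
opening: 0.122
grip_force: 30.0
```

{"name": "move_arm", "arguments": {"moves": [0,0,0.007,0,0,0,0,0,0,0,0,0]}}

```text
t: 13.58
eef_pos: [507.7, 72.5, 208.9]
tcp_rot: [3.14, 0.0, 1.974]
ft_force: [-3.6, 0.3, 13.8]
opening: 0.126
grip_force: 30.0
```

{"name": "move_arm", "arguments": {"moves": [0.02,0,0,0,0.02,0,0.0005,0,0.02,0,0.001,0,0.02,0,0.0013,0,0.02,0,0.0017,0,0.02,0,0.002,0,0.02,0,0.0023,0,0.016,0,0.0022,0,0,0,0,0,0,0,0,0]}}

```text
t: 14.82
eef_pos: [498.7, 93.5, 206.9]
tcp_rot: [3.141, 0.002, 1.974]
ft_force: [-2.3, -2.5, 9.0]
opening: 0.125
grip_force: 30.0
```

{"name": "move_arm", "arguments": {"moves": [0,0,0,0,0,0,0,0,0,0,0,0,0,0,0,0,0,0,0,0,0,0,0,0,0,0,0,0,0,0,0,0]}}

```text
t: 15.82
eef_pos: [498.8, 93.5, 206.9]
tcp_rot: [3.141, 0.002, 1.974]
ft_force: [-2.7, -2.6, 8.9]
opening: 0.127
grip_force: 30.0
```

```bash
python3 - <<'E'
from st import *
st()
o=[]
for n,P in (("scene",[507.7,72.5,160]),("top",[505,75,150]),("wrist",[505,75,150])):
    i=viewer.camera_info(n)
    im=np.mean([viewer.read_camera(n).astype(float) for _ in range(4)],0).astype(np.uint8)[:,:,::-1].copy();cv2.imwrite(f"pics/{n}6.png",im);np.savez(f"{n}6.npz",**i)
    u,v=proj(i,[P])[0].astype(int);h=30 if n!="wrist" else 90;print(n,u,v)
    y0=min(max(v-h,0),480-2*h);c=im[y0:y0+2*h,u-h:u+h];print(u-h,y0)
    o.append(cv2.resize(c,(400,400) if n!="wrist" else (200,200),interpolation=cv2.INTER_CUBIC))
cv2.imwrite("pics/c6.png",np.hstack(o[:2]))
E
```

```text
t 15.82 p [498.76  93.48 206.93] rot [3.1406e+00 1.6000e-03 1.9740e+00] F [-2.7 -2.6  8.9] M [-0.9   0.41 -0.07] | rel pivot n,e: -0.07 22.8
scene 342 166
312 136
top 249 255
219 225
wrist 315 286
225 196
```

View pics/c6.png

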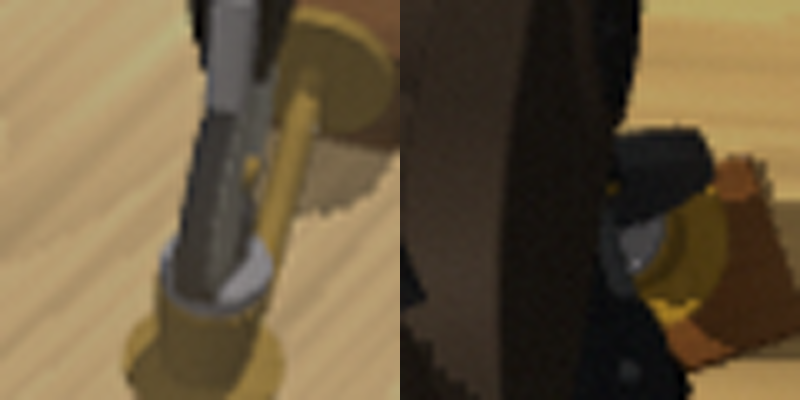

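The scene crop shows the collar seated on the cup rim at about (217,266), with the gauge and cup leaning together toward the arm. I'll check the lean numerically from the collar's position in the wrist camera, comparing with the earlier upright views.

```bash
python3 - <<'E'
from h import *
np.set_printoptions(precision=2,suppress=True)
def collar(f):
    im=cv2.imread(f);hsv=cv2.cvtColor(im,cv2.COLOR_BGR2HSV)
    m=((hsv[...,1]<75)&(hsv[...,2]>95)).astype(np.uint8);m[:,:270]=0;m[:,370:]=0;m[:170]=0;m[330:]=0
    n,l,s,c=cv2.connectedComponentsWithStats(m);pts=[]
    for k in range(1,n):
        if s[k,4]>40: print(f,s[k],c[k])
    return m
for f in("pics/w4.png","pics/w5.png","pics/wrist6.png"):
    m=collar(f)
    for y in range(190,312,6):
        xs=np.where(m[y])[0]
        if len(xs): print(y,xs.min(),xs.max(),len(xs),end=" | ")
    print()
i=dict(np.load("w4.npz"))
for z in(80,84,88):print("pan",z,onz(i,(317.4,134.9),z))
print("rim",onz(i,(317.3,139.3),117))
E
```

```text
pics/w4.png [ 291  198   55  132 3185] [317.58 276.5 ]
202 328 329 2 | 208 328 329 2 | 214 308 329 3 | 220 329 332 4 | 226 298 339 20 | 232 294 342 27 | 238 291 344 34 | 244 291 345 32 | 250 291 344 31 | 256 294 342 25 | 262 299 337 34 | 268 305 331 27 | 274 304 331 28 | 280 305 332 28 | 286 304 332 29 | 292 304 332 29 | 298 303 333 31 | 304 302 333 32 | 310 302 333 32 | 
pics/w5.png [ 291  198   55  132 3110] [317.71 277.22]
202 328 329 2 | 208 328 329 2 | 214 328 330 3 | 220 328 330 3 | 226 299 338 17 | 232 294 342 26 | 238 291 344 32 | 244 291 345 31 | 250 291 344 30 | 256 294 341 25 | 262 299 337 34 | 268 305 331 27 | 274 304 331 28 | 280 305 331 27 | 286 304 332 29 | 292 304 332 29 | 298 303 333 31 | 304 302 334 33 | 310 302 333 32 | 
pics/wrist6.png [ 291  215   54  115 2526] [317.72 286.68]
220 328 328 1 | 226 328 329 2 | 232 328 329 2 | 238 328 329 2 | 244 302 336 14 | 250 295 340 24 | 256 292 343 29 | 262 291 344 29 | 268 291 344 29 | 274 293 342 31 | 280 307 330 24 | 286 307 331 25 | 292 306 332 27 | 298 305 332 28 | 304 302 334 33 | 310 302 333 32 | 
pan 80 [507.52  72.15  80.  ]
pan 84 [507.46  72.32  84.  ]
pan 88 [507.41  72.48  88.  ]
rim [508.18  70.25 117.  ]
```

```bash
python3 - <<'E'
from h import *
from scipy.optimize import brentq
def row(f):
    im=cv2.imread(f);hsv=cv2.cvtColor(im,cv2.COLOR_BGR2HSV)
    m=((hsv[...,1]<75)&(hsv[...,2]>95));P=[]
    for y in range(225,300):
        xs=np.where(m[y,280:356])[0]+280
        if len(xs)>8 and xs.max()-xs.min()>36: P+= [(xs.min(),y),(xs.max(),y)]
    P=np.array(P,float);s=np.linalg.lstsq(np.c_[2*P,np.ones(len(P))],(P**2).sum(1),rcond=None)[0]
    return s[:2],np.sqrt(s[2]+s[:2]@s[:2])
a,b,c=[row(f) for f in("pics/w4.png","pics/w5.png","pics/wrist6.png")];print(a,b,c)
# model: hand frame at w4: TCP at (529.4,14.22,301.28), yaw
i=dict(np.load("w4.npz"));p=np.array([529.406,14.223,301.284]);ps=1.9258;ex=np.array([np.cos(ps),np.sin(ps),0])
def prow(phi,D=103.,x0=0.):
    g=p+[0,0,19.];X=g-ex*(D*np.sin(phi)-x0)-np.array([0,0,D*np.cos(phi)]);return proj(i,[X])[0,1]
for D in(100,103,106):
    x0=brentq(lambda x:prow(0,D,x)-a[0][1],-15,15)   # absorb calibration offset in the upright view
    print(D,x0,prow(0,D,0),"phi",brentq(lambda f:prow(f,D,x0)-c[0][1],-.1,.4))
    print("  if offset is in-hand tilt", -brentq(lambda f:prow(f,D)-a[0][1],-.3,.3))
E
```

```text
(array([317.77037496, 243.47133555]), np.float64(27.001038599958484)) (array([317.76183034, 243.62413849]), np.float64(26.83240803231137)) (array([317.45080893, 263.78722432]), np.float64(26.592824261841837))
100 0.24600595084913457 243.83738671919403 phi 0.1355700645137862
  if offset is in-hand tilt 0.0024610115160791607
103 -0.6946476669316995 242.44889571485928 phi 0.13323612590833245
  if offset is in-hand tilt -0.00673708731191466
106 -1.6353012847128823 241.0901214515963 phi 0.13103317996381536
  if offset is in-hand tilt -0.015390842266453212
```

{"name": "move_arm", "arguments": {"moves": [0.01,0,0.0016,0,0,0,0,0,0,0,0,0,0,0,0,0,0,0,0,0,0,0,0,0,0,0,0,0,0,0,0,0,0,0,0,0,0,0,0,0]}}

```text
t: 17.68
eef_pos: [498.2, 94.8, 206.7]
tcp_rot: [3.141, 0.002, 1.974]
ft_force: [-2.5, -0.8, 8.8]
opening: 0.125
grip_force: 30.0
```

```bash
python3 - <<'E'
from st import *
st()
im=np.mean([viewer.read_camera("wrist").astype(float) for _ in range(4)],0).astype(np.uint8)[:,:,::-1].copy();cv2.imwrite("pics/wrist7.png",im)
hsv=cv2.cvtColor(im,cv2.COLOR_BGR2HSV);m=((hsv[...,1]<75)&(hsv[...,2]>95));P=[]
for y in range(225,300):
    xs=np.where(m[y,280:356])[0]+280
    if len(xs)>8 and xs.max()-xs.min()>36: P+= [(xs.min(),y),(xs.max(),y)]
P=np.array(P,float);s=np.linalg.lstsq(np.c_[2*P,np.ones(len(P))],(P**2).sum(1),rcond=None)[0];print(s[:2],"phi~",.1333+(s[1]-263.79)*.1333/20.25)
E
```

```text
t 17.68 p [498.15  94.85 206.7 ] rot [3.1406e+00 1.6000e-03 1.9740e+00] F [-2.5 -0.8  8.8] M [-0.86  0.43 -0.1 ] | rel pivot n,e: -0.09 24.3
[317.60571117 264.79382302] phi~ 0.13990788191948794
```

```bash
python3 -c "
from cell import order
print(order.job_done())"
```

```text
the job is handed in; nothing more can be done
None
```

I handed the job in with the gauge still gripped and its foot home in the candle cup. Gauge and cup lean about 0.14 rad toward the arm, matching a mark I measured at about 0.14 rad. I inferred the pointer's position on the mark from the hand camera and arm pose, since the dial couldn't be seen clearly in the final pose.

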